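Snap the retaining clip onto the spindle with the clip fork

TASK

Pick up the clip fork and use it (never the fingers on the clip) to push the flat retaining clip along the deck of the spindle holder, sideways onto the spindle under its head, until it snaps fully home in the groove. Push gently, feel for the snap and do not force it once it is home. Then lay the fork flat on the bare worktop, clear of the holder, and leave the other instruments where they stand.

Things in the scene. Friction and masses are not known exactly. Their poses are not given: they have to be found in the camera images.
- holder: Fixed spindle holder: dark base plate 190 x 110 x 10 mm carrying an aluminium deck 190 x 84 mm, its flat top 30 mm above the worktop. Origin: centre of the underside. Its +x axis is the direction in which the clip is pushed; the free part of the deck is on the -x side.
- slot_mid (a point): Middle of the dark slot in the deck's top (filled flush: things slide over it), at deck height; axes as the holder's. The fixed upright spindle stands on the slot's centre line, but up to 22 mm either way along x from here: this is not measured, see or feel it. Groove: 18 mm across, from the deck to 8 mm above it; over it the head, 26 mm across, 8 mm thick.
- clip_mid (a point): Centre of the bore, half-way up, of the retaining clip: a dark steel split ring (E-clip), 6 mm thick, 50 g, slippery, flat on the deck. Mouth to its +x. Flat back, 31 mm wide, 18 mm behind this point. Home, this point is on the spindle's axis and the bore's back stops hard against the groove. Over 12 N damages the clip.
- tip_l (a point): Centre of the round end (5 mm across) of the clip's left (+y) sprung jaw, half-way up, 6 mm ahead of the bore's centre. The tips stand 16.6 mm apart (centres) at rest; the groove spreads them to 23 mm as it passes and holds them about 18.5 mm apart when home.
- tip_r (a point): The same of the right (-y) jaw. The tips meet the groove with the bore's centre about 14 mm short of the spindle's axis. Pushing then takes about 4 to 8 N; some 4 mm short the clip snaps, the force falls off and the jaws draw it home. From there the force rises steeply.
- fork_mid (a point): Clip fork, a tool lying flat, 130 mm long, 90 g. This point: on its long axis in the grey handle, 14 mm above the flat underside. Handle 17 mm wide, 28 mm high, from 50 mm behind to 40 mm ahead of this point; the fork's +x points to the tines.
- fork_web (a point): Centre of the fork's flat pushing face (cross web, 7 mm high), 68 mm ahead of the handle's point, 3.5 mm above the underside, which is level with the handle's. Two tines, 35 mm apart inside, reach 12.5 mm ahead of it and take the clip's back between them. Hold the underside 2 to 3 mm above the deck when pushing, or it drags.
- micrometer: Bystander: outside micrometer, 125 x 43 x 18 mm, loose on the worktop. Origin: centre of the underside.
- dial_gauge: Bystander: round dial gauge lying on its back, 96 x 58 x 24 mm, loose. Origin: centre of the underside.
- cleaner_bottle: Bystander: white bottle with red cap, 51 mm across, 137 mm high, loose. Origin: centre of the underside.

How it is judged:
On the way, in this order (a step that is already met when the one before it is completed fails the run):
1. the fork is lifted off the worktop (height (world z) of fork_mid above 0.03 m), for 0.2 s.
2. the clip has snapped onto the spindle: the groove alone holds its tips spread, past its widest part, and the clip is at the slot (distance between tip_l and tip_r between 0.0176 and 0.0206 m and horizontal distance between clip_mid and slot_mid below 0.025 m and contact force between fork and clip below 0.5 N), for 0.2 s.
At the end, for the whole second after the job is handed in: The clip lies flat on the deck within 25 mm of the slot's middle, its jaw tips held 17.6 to 20.6 mm apart by the groove (16.6 free, about 18.5 home, 23 at the widest); the fork lies flat on the worktop (tilt under 0.12 rad), touching neither holder nor clip (distance between tip_l and tip_r between 0.0176 and 0.0206 m and horizontal distance between clip_mid and slot_mid below 0.025 m and z of clip_mid in the frame of slot_mid between 0.001 and 0.006 m and angle between clip_mid's own z axis and vertical below 0.15 rad and height (world z) of fork_mid between 0.008 and 0.02 m and angle between fork_mid's own z axis and vertical below 0.12 rad and contact force between fork and holder below 0.05 N and contact force between fork and clip below 0.05 N).
It fails at once if the fork presses on the clip with more than 12 N (contact force between fork and clip above 12 N).
It fails at once if the fingers touch the clip (contact force between the fingers and clip above 0.3 N).
It fails at once if the micrometer is moved more than 20 mm (distance of micrometer from where it was at the start of the episode above 0.02 m).
It fails at once if the dial gauge is moved more than 20 mm (distance of dial_gauge from where it was at the start of the episode above 0.02 m).
It fails at once if the bottle is moved more than 20 mm (distance of cleaner_bottle from where it was at the start of the episode above 0.02 m).
It also fails if it takes over 64 s, if anything falls off the work surface, if the arm or the gripper's body presses on something with over 40 N, if the wrist force passes 120 N, or if a joint passes its speed limit or range.

ROBOT

A 6-joint arm with a two-finger parallel gripper is mounted at the origin on a cart in front of the work surface, level with it; the furniture and walls round the work are solid. World frame = base frame: x ahead of the robot, y to its left, z up, the work surface at z = 0. Lengths are in m, angles in rad, forces in N, time in s.
With the tool pointing down it reaches from about 0.35 to 1 m from the base axis. Payload 7.1 kg.
Tool frame: the origin (TCP) lies midway between the tips of the shut fingers; the grasp point (between the pads) lies 19 mm behind it; y points along the fingers, x is the direction in which the jaws open and shut, and the axes are right-handed (so a half turn about y gives the same grasp; the last joint's range is limited). The gripper opens to 85 mm and grips with 20 to 120 N. Pads are 22 mm wide; open, the fingers measure 114 mm over their backs; the gripper's body (76 mm by 85 mm) begins 54 mm behind the grasp point. The pads swing forward as they close: fully open they stand 13 mm farther back than shut.
Start: joints at [1.27, 0.423, 1.63, -0, 1.089, -0.019], TCP at [0.174, 0.6, 0.231] pointing down, gripper open.
Joint ranges: [-3, 3], [-0.9, 2.11], [0.09, 2.58], [-1.31, 4.45], [0.11, 2.69], [-2.54, 2.54]. Speed limits (rad/s): [2.39, 2.39, 3.01, 3.14, 3.14, 3.14].

INTERFACE

Orientations are given as a 3x3 rotation matrix whose columns are the frame's x, y, z axes.
In Python, from rig import arm gives the robot as it stands. Calls block until the motion is done:
- arm.reach(position, orientation): joint-space move of the TCP to a pose.
- arm.move_linear(position, frame=None, vel=0.15, max_force=None): straight line of the TCP; frame=None keeps the orientation; vel is the mean speed in m/s. With max_force (N) it stops when the force on the tool has changed by that much, and returns True; else False.
- arm.move_joints(angles): joint-space move.
- arm.set_gripper(opening): opening from 0.0 (shut) to 1.0 (fully open); the grip force is fixed at half the most; returns when the fingers have stopped.
- arm.hold(seconds).
- arm.solve_ik(position, orientation): joint angles nearest the present ones, or None.
- arm.state(): the state.
- arm.read_camera(name): name is "scene" or "top"; returns a dict with "pixels" (384x512x3 uint8, red, green, blue), "z_map" (384x512 float32, m along the optical axis (not along the pixel's ray), 0 where there is no reading), "intrinsics" (3x3 intrinsics, pixels), "k1" (the pictures are not rectified: a ray, as slopes to the right and down, at radius r is drawn at 1 + k1 r^2 times it, then the intrinsics apply), "eye" and "attitude" of the camera in the world. Camera axes: x right, y down, z forward; pixel columns grow to the right and rows downward; lengths in m; the calibration is good to about 2 mm. A picture is of the moment at which its call begins.
A pose or a line that the arm cannot do raises arm.IKError and nothing moves.
- arm.close_job(): hands the job in, once; it reports no verdict.
Trained networks look in the newest picture that a camera, given by its name, has taken for a name from the list of things; names that differ only in an ending like _2 or _b are one class to them, and where a whole thing is asked for, a point or a joint stands for the part that bears it (a point fixed in the world has none). Each returns a list of dicts, best first, with "confidence" (0 to 1); they miss things now and then, are a little off and sometimes report something else, mostly with a low value. They report only what shows in the picture. A call takes as long as a camera call.
- arm.masks_of(camera, name): "mask" (384x512 bool, what is visible of it) and "centre" ([column, row] in pixels, amid what is visible of it).
- arm.landmark_of(camera, name): "centre" ([column, row] in pixels: a listed point, or the origin of a listed thing).
The state is a dict: "clock": time; "joint_pos": joint angles; "joint_velocities": joint speeds; "joint_efforts": joint torques, N m; "eef_pos": TCP position; "orientation": TCP orientation; "ft_force": force on the tool from outside, world axes, zero at the start; "ft_torque": the same for the moment, N m; "finger_gap": opening from 0.0 (shut) to 1.0 (fully open).
Only numpy, scipy, OpenCV 4.12 (cv2) and the standard library are available. Lean on these libraries where they do the work, as an engineer would, in place of code of your own. Each camera call takes 0.05 s, during which the arm holds its last target. There are 200 camera calls.

## Working session

There is one attempt and no reset: what is moved stays moved. The work goes in short steps, each a Python script; the robot and the scene stay as the last script left them, time stands still between calls to the robot, and variables do not carry over. Pictures are saved under pics/ and viewed, about 8 in all and at most 12, crops included, and the job is handed in when it is done.

```bash
mkdir -p pics; ls
cat > h.py <<'E'
import numpy as np, cv2
from rig import arm
def ray(c,px):
    K=np.array(c["intrinsics"]);k=c["k1"]
    d=np.array([(px[0]-K[0,2])/K[0,0],(px[1]-K[1,2])/K[1,1]]);u=d.copy()
    for _ in range(20): u=d/(1+k*(u@u))
    return np.array([u[0],u[1],1.])
def at_z(c,px,z):
    r=np.array(c["attitude"])@ray(c,px);e=np.array(c["eye"]);return e+r*(z-e[2])/r[2]
def depth_pt(c,px):
    i,j=int(round(px[1])),int(round(px[0]));w=c["z_map"][i-1:i+2,j-1:j+2];w=w[w>0]
    return np.array(c["eye"])+np.array(c["attitude"])@(ray(c,px)*np.median(w)) if len(w) else None
def proj(c,p):
    q=np.array(c["attitude"]).T@(np.array(p)-c["eye"]);u=q[:2]/q[2];u=u*(1+c["k1"]*(u@u));K=np.array(c["intrinsics"])
    return np.array([K[0,0]*u[0]+K[0,2],K[1,1]*u[1]+K[1,2]])
def save(c,n,crop=None,s=1):
    im=cv2.cvtColor(c["pixels"],cv2.COLOR_RGB2BGR)
    if crop: x0,y0,x1,y1=crop; im=im[y0:y1,x0:x1]
    cv2.imwrite("pics/"+n,cv2.resize(im,None,fx=s,fy=s,interpolation=cv2.INTER_CUBIC))
E
cat > a.py <<'E'
from h import *
np.set_printoptions(precision=4,suppress=True)
Z=dict(holder=0,slot_mid=.03,clip_mid=.033,tip_l=.033,tip_r=.033,fork_mid=.014,fork_web=.0035,micrometer=0,dial_gauge=0,cleaner_bottle=0)
for cam in("scene","top"):
    c=arm.read_camera(cam);save(c,cam+"0.png");print(cam,c["eye"],c["k1"],c["intrinsics"][0][0])
    for n,z in Z.items():
        for d in arm.landmark_of(cam,n)[:2]:
            print(n,round(d["confidence"],2),np.array(d["centre"]),at_z(c,d["centre"],z),depth_pt(c,d["centre"]))
print(arm.state()["clock"],arm.state()["ft_force"],arm.state()["orientation"])
E
python3 a.py
python3 - <<'E'
import cv2,numpy as np
a=cv2.imread("pics/scene0.png");b=cv2.imread("pics/top0.png")
E
```

```text
pics
scene [0.0469 0.4134 0.5906] -0.037556591910770896 361.46328344190016
holder 0.59 [269.5 203.7] [ 0.5766 -0.0242  0.    ] [ 0.5499 -0.0021  0.0298]
holder 0.49 [274.1 198.9] [ 0.5844 -0.0452  0.    ] [ 0.5578 -0.0225  0.0292]
slot_mid 0.84 [259.3 185.4] [ 0.6207 -0.0251  0.03  ] [ 0.6186 -0.0234  0.0321]
clip_mid 0.54 [276.7 197.8] [ 0.5538 -0.0272  0.033 ] [ 0.5567 -0.0297  0.0298]
tip_l 0.59 [278.2 196.6] [ 0.5552 -0.033   0.033 ] [ 0.5554 -0.0332  0.0328]
tip_l 0.4 [269.1 198.6] [ 0.5624 -0.0106  0.033 ] [ 0.561  -0.0094  0.0345]
tip_r 0.59 [278.2 196.6] [ 0.5552 -0.033   0.033 ] [ 0.5554 -0.0332  0.0328]
tip_r 0.4 [269.1 198.6] [ 0.5624 -0.0106  0.033 ] [ 0.561  -0.0094  0.0345]
fork_mid 0.79 [212.9 295.8] [0.4194 0.235  0.014 ] [0.4111 0.239  0.0269]
fork_web 0.98 [202.2 272.6] [0.4864 0.2203 0.0035] [0.4837 0.2215 0.0072]
micrometer 0.63 [349.2 191. ] [ 0.4923 -0.2248  0.    ] [ 0.4829 -0.2114  0.0124]
dial_gauge 0.81 [306.6 165.8] [ 0.6444 -0.2133  0.    ] [ 0.6224 -0.1903  0.0217]
cleaner_bottle 0.91 [263.1 155.8] [ 0.7596 -0.1441  0.    ] [ 0.7263 -0.1181  0.0276]
top [
[... 658 characters left out ...]
153 0.2348 0.0268]
fork_mid 0.55 [276.9 176.1] [ 0.6139 -0.0246  0.014 ] [ 0.6099 -0.0239  0.0299]
fork_web 0.95 [174.7 236.3] [0.4873 0.209  0.0035] [0.4877 0.2096 0.0004]
fork_web 0.49 [366.3 228.7] [ 0.4874 -0.2201  0.0035] [ 0.4861 -0.2177  0.0136]
micrometer 0.87 [364.3 230.8] [ 0.4833 -0.2159  0.    ] [ 0.4817 -0.213   0.0128]
dial_gauge 0.97 [360.3 167.9] [ 0.6295 -0.2191  0.    ] [ 0.6239 -0.2142  0.0214]
cleaner_bottle 0.81 [324.7 127.4] [ 0.7312 -0.1434  0.    ] [ 0.7107 -0.1345  0.0569]
cleaner_bottle 0.27 [284.1 198.9] [ 0.5637 -0.039   0.    ] [ 0.5573 -0.0372  0.0315]
1.1 [-0.2229  0.521  -0.2039] [[ 0.2781  0.     -0.9606]
 [ 0.9606 -0.      0.2781]
 [-0.     -1.     -0.    ]]
```

Run:
```python
import cv2
b=cv2.imread("pics/top0.png")[80:320,110:430]
cv2.imwrite("pics/top0z.png",cv2.resize(b,None,fx=2.5,fy=2.5,interpolation=cv2.INTER_CUBIC))
```

```text
(no output)
```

View pics/top0z.png

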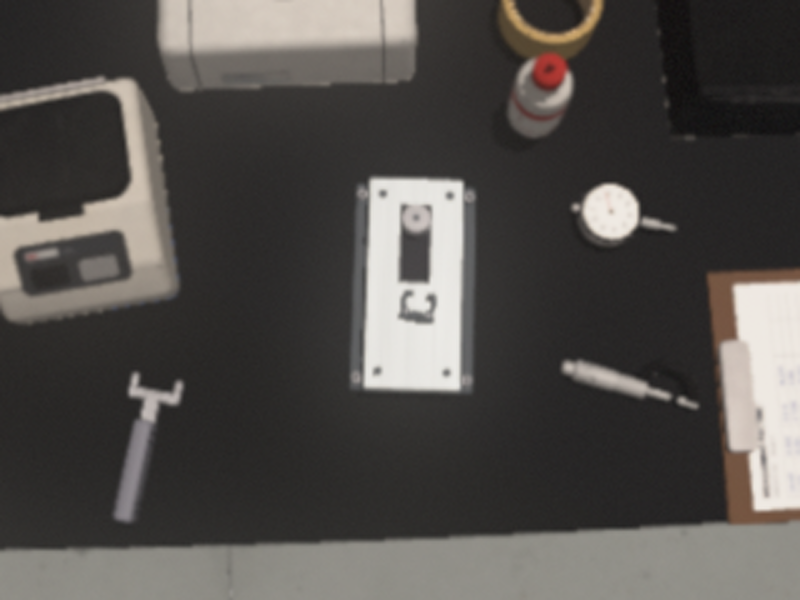

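View pics/scene0.png

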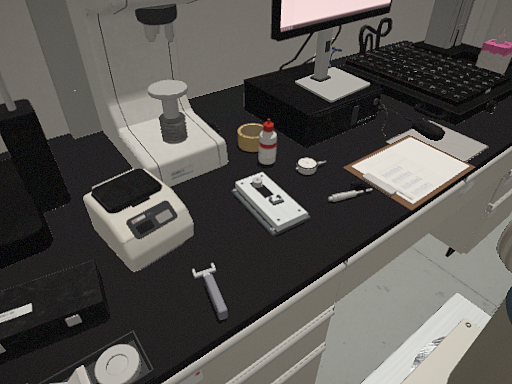

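Run:
```python
from h import *
np.set_printoptions(precision=4,suppress=True)
ims=[]
for cam,cr in(("top",(250,148,305,240)),("scene",(230,168,312,234))):
    c=arm.read_camera(cam);x0,y0,x1,y1=cr
    a=np.mean([c["pixels"]]+[arm.read_camera(cam)["pixels"] for _ in range(4)],0).astype(np.uint8)
    a=cv2.cvtColor(a,cv2.COLOR_RGB2BGR)[y0:y1,x0:x1]
    s=560/a.shape[0] if cam=="top" else 400/a.shape[1]
    ims.append(cv2.resize(a,None,fx=s,fy=s,interpolation=cv2.INTER_CUBIC))
    print(cam,s)
    if cam=="top":
        # deck rect
        g=(c["pixels"].min(2)>120).astype(np.uint8); g[:, :240]=0; g[:,310:]=0; g[:145]=0; g[245:]=0
        cn=max(cv2.findContours(g,0,2)[0],key=cv2.contourArea)
        P=np.array([at_z(c,p,.03)[:2] for p in cn[:,0].astype(float)])
        print(cv2.minAreaRect(P.astype(np.float32)*1000))
        # spindle head top depth
        z=c["z_map"][148:215,260:295]
        pts=[(j,i,depth_pt(c,(j,i))) for i in range(155,215) for j in range(260,295)]
        hi=np.array([p for _,_,p in pts if p is not None and .040<p[2]<.06]);print("head",len(hi),hi.mean(0),hi.min(0),hi.max(0))
        cl=np.array([p for _,_,p in pts if p is not None and .0335<p[2]<.039]);print("clip",len(cl),cl.mean(0),cl.min(0),cl.max(0))
        # fork handle
        f=np.array([p for i in range(225,300) for j in range(145,190) for p in [depth_pt(c,(j,i))] if p is not None and .02<p[2]<.035])
        print("fork",len(f),f.mean(0),cv2.minAreaRect(f[:,:2].astype(np.float32)*1000))
h=max(i.shape[0] for i in ims)
cv2.imwrite("pics/z1.png",np.hstack([cv2.copyMakeBorder(i,0,h-i.shape[0],0,0,0) for i in ims]))
```

```text
top 6.086956521739131
((572.945068359375, -17.28760528564453), (100.97013092041016, 191.57655334472656), 86.0323486328125)
head 104 [ 0.626  -0.0221  0.0451] [ 0.6143 -0.0335  0.0403] [ 0.6386 -0.0111  0.0473]
clip 97 [ 0.549  -0.0203  0.0351] [ 0.5347 -0.0368  0.0335] [ 0.6219 -0.0055  0.0378]
fork 326 [0.4175 0.2309 0.0271] ((417.0130615234375, 232.0032958984375), (18.05691909790039, 88.88835144042969), 76.94436645507812)
scene 4.878048780487805
```

View pics/z1.png

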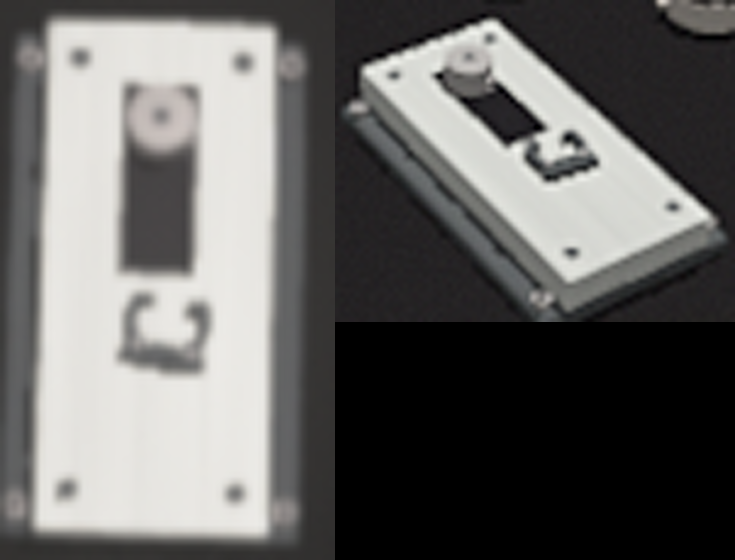

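```bash
cat >> h.py <<'E'
def R(th):
    f=np.array([np.cos(th),np.sin(th),0]);return np.array([[-f[1],f[0],0],[0,0,-1.],-f]).T
def zp(p,s,o): return ((p[0]+.5)/s-.5+o[0],(p[1]+.5)/s-.5+o[1])
E
python3 - <<'E'
from h import *
np.set_printoptions(precision=4,suppress=True)
c=arm.read_camera("top");t=lambda p,z:at_z(c,zp(p,6.087,(250,148)),z)[:2]
H=[t(p,.03) for p in((80,57),(243,62),(66,489),(235,493))];print("holes",H,"centre",np.mean(H,0))
d=(H[0]+H[1]-H[2]-H[3]);print("yaw holes",np.degrees(np.arctan2(d[1],d[0])))
S=[t(p,.03) for p in((125,85),(200,85),(120,272),(193,272))];print("slot",np.mean(S,0),np.degrees(np.arctan2(*(S[0]+S[1]-S[2]-S[3])[::-1])))
print("head",t((161,117),.046)); 
b=[t((118,357),.036),t((203,372),.036)];print("clip back",b,np.mean(b,0),np.degrees(np.arctan2(*(b[0]-b[1])[::-1]))-90)
# fork mask
for cam in("top","scene"):
    c2=arm.read_camera(cam)
    for m in arm.masks_of(cam,"fork_mid")[:1]:
        ys,xs=np.nonzero(m["mask"]);P=[depth_pt(c2,q) for q in zip(xs,ys)];P=np.array([p for p in P if p is not None])
        hd=P[P[:,2]>.022];v=cv2.fitLine(hd[:,:2].astype(np.float32),2,0,.01,.01).ravel();v[:2]*=np.sign(v[0])
        pr=(hd[:,:2]-v[2:])@v[:2]; mid=v[2:]+v[:2]*np.mean(np.percentile(pr,[1,99]))
        print(cam,m["confidence"],len(hd),"handle yaw",np.degrees(np.arctan2(v[1],v[0])),"mid",mid,np.ptp(pr))
t0=lambda p,z:at_z(c,zp(p,2.5,(110,80)),z)[:2]
a,b=t0((136,376),.007),t0((181,385),.007);print("tines",a,b,np.linalg.norm(a-b),np.degrees(np.arctan2(*(a-b)[::-1]))-90)
print(arm.state()["clock"])
E
```

```text
holes [array([0.6553, 0.0058]), array([ 0.6511, -0.0542]), array([0.4955, 0.0172]), array([ 0.4916, -0.0429])] centre [ 0.5734 -0.0185]
yaw holes -4.062615125557316
slot [ 0.6084 -0.0214] -4.4585838474018935
head [ 0.6269 -0.0223]
clip back [array([ 0.5414, -0.0032]), array([ 0.5348, -0.0333])] [ 0.5381 -0.0183] -12.457112519194581
top 0.88 314 handle yaw -13.0115795 mid [0.4167 0.2311] 0.08894289897944
scene 0.57 393 handle yaw -12.8421 mid [0.4153 0.2317] 0.08807264923382639
tines [0.5016 0.2323] [0.4921 0.1917] 0.041667564722130325 -13.084750200507969
1.85
```

Run:
```python
from h import *
np.set_printoptions(precision=4,suppress=True)
th=np.radians(-13);p=np.array([.4209,.2303])
arm.reach([*p,.12],R(th))
f0=np.array(arm.state()["ft_force"])
print(arm.move_linear([*p,.003],vel=.12,max_force=15))
s=arm.state();print(s["eef_pos"],s["ft_force"]-f0)
arm.set_gripper(0.0)
s=arm.state();print(s["finger_gap"],s["ft_force"]-f0,s["ft_torque"])
print(arm.move_linear([*p,.10],vel=.12))
arm.hold(.2)
s=arm.state();print(s["eef_pos"],s["finger_gap"],s["ft_force"],s["clock"])
c=arm.read_camera("top");print([ (d["confidence"],d["centre"]) for d in arm.landmark_of("top","fork_web")[:2]])
P=arm.masks_of("top","fork_mid");save(c,"lift.png",(110,80,310,320),2.4)
```

```text
False
[0.4213 0.2306 0.0035] [1.3172 0.4949 0.7041]
0.18978231985150462 [0.3024 0.0696 4.4645] [-0.0436  0.1076  0.0516]
False
[0.4205 0.2301 0.0993] 0.18707652540701483 [0.2649 0.6858 0.1562] 6.45
[(0.65, [163.9, 233.2])]
```

View pics/lift.png

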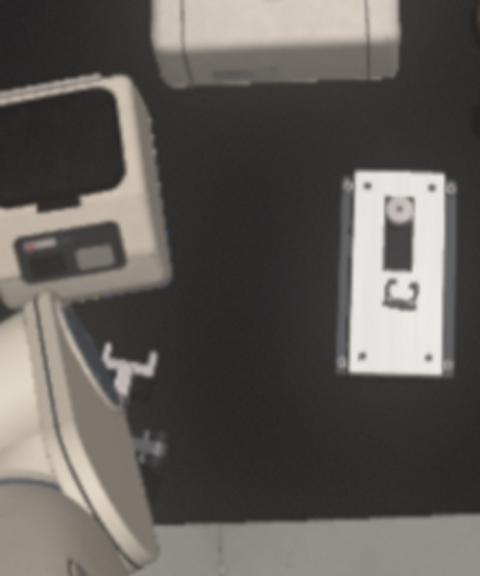

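```bash
cat > g.py <<'E'
from h import *
np.set_printoptions(precision=4,suppress=True)
CB=np.array([.5381,-.0183])
def fx(th): return np.array([np.cos(th),np.sin(th)])
def tcp(web,th): return web-.068*fx(th)
E
python3 - <<'E'
from g import *
th=np.radians(-12.5);w=CB-.020*fx(th);p=tcp(w,th)
arm.reach([*p,.10],R(th))
print(arm.move_linear([*p,.042],vel=.1,max_force=6))
arm.hold(.2);s=arm.state();print(s["eef_pos"],p,s["ft_force"],s["clock"])
ims=[]
for cam,cr in(("top",(245,150,305,235)),("scene",(215,160,312,240))):
    c=arm.read_camera(cam);x0,y0,x1,y1=cr
    a=np.mean([c["pixels"]]+[arm.read_camera(cam)["pixels"] for _ in range(2)],0).astype(np.uint8)
    a=cv2.cvtColor(a,cv2.COLOR_RGB2BGR)[y0:y1,x0:x1]; sc=7 if cam=="top" else 3.8
    ims.append(cv2.resize(a,None,fx=sc,fy=sc,interpolation=cv2.INTER_CUBIC))
    print("web proj",proj(c,[*w,.0425]))
    print([(d["confidence"],d["centre"]) for d in arm.landmark_of(cam,"fork_web")[:2]])
h=max(i.shape[0] for i in ims)
cv2.imwrite("pics/z2.png",np.hstack([cv2.copyMakeBorder(i,0,h-i.shape[0],0,0,0) for i in ims]))
E
```

```text
False
[0.4527 0.0008 0.0426] [0.4522 0.0007] [ 0.1965  0.0452 -1.0424] 8.4583
web proj [274.4645 215.9166]
[]
web proj [282.0345 204.6653]
[(0.81, [282.0, 203.2]), (0.55, [260.1, 185.9])]
```

View pics/z2.png

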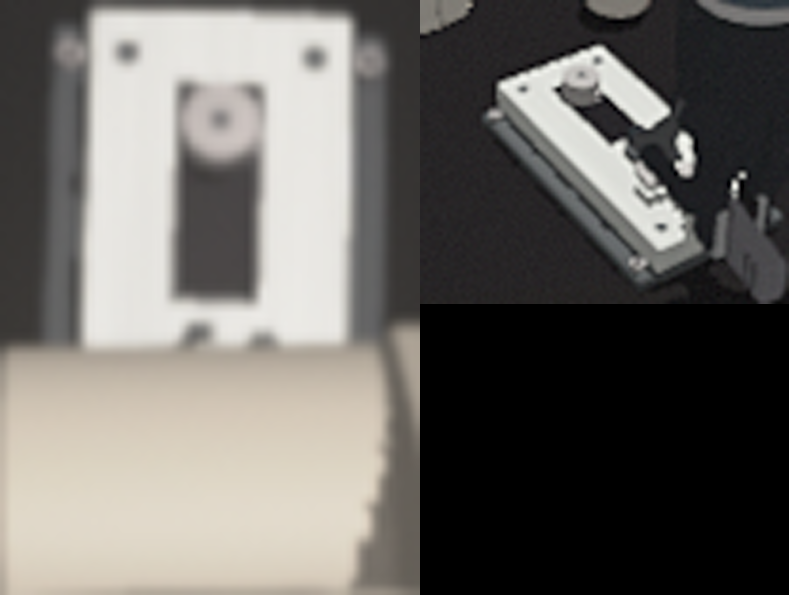

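Run:
```python
from g import *
th=np.radians(-12.5);w=CB-.020*fx(th);n=np.array([-fx(th)[1],fx(th)[0]])
c=arm.read_camera("scene")
a=np.mean([c["pixels"]]+[arm.read_camera("scene")["pixels"] for _ in range(3)],0)/255
a=(255*a**.5).astype(np.uint8)[178:222,245:305,::-1].copy()
a=cv2.resize(a,None,fx=13,fy=13,interpolation=cv2.INTER_CUBIC)
def dot(p,col):
    q=(proj(c,p)-[245,178]+.5)*13;cv2.circle(a,(int(q[0]),int(q[1])),4,col,-1)
for s in(-1,1):
    dot([*(CB+s*.0155*n),.036],(0,0,255)); dot([*(w+.0125*fx(th)+s*.0175*n),.049-.0035],(255,0,0)); dot([*(w+s*.0175*n),.0455],(0,255,0))
cv2.imwrite("pics/z3.png",a)
```

```text
(no output)
```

View pics/z3.png

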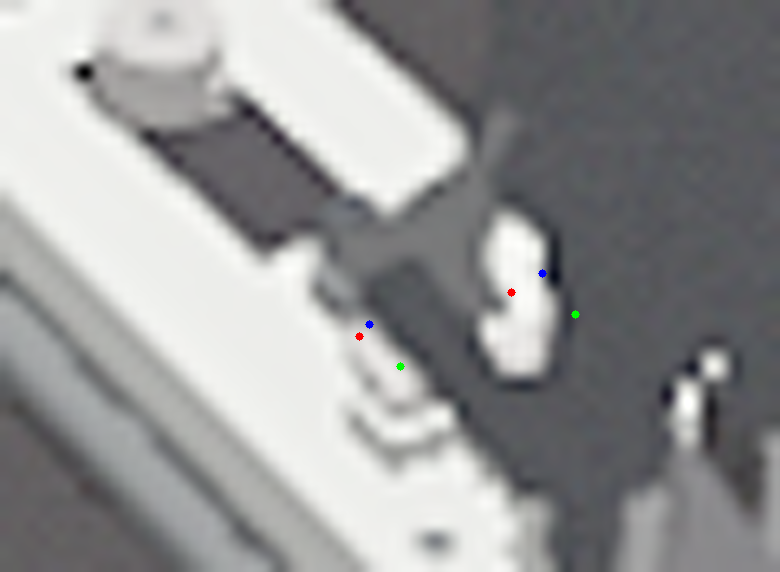

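Run:
```python
from g import *
c=arm.read_camera("top");th=np.radians(-13)
im=cv2.imread("pics/lift.png")
g=cv2.cvtColor(im,6)[335:420,95:165]
cv2.imwrite("pics/z4.png",np.hstack([cv2.resize(im[335:420,95:165],None,fx=5,fy=5)]))
T=np.array([.4205,.2301]);n=np.array([-fx(th)[1],fx(th)[0]])
for s in(-1,0,1):
  for d in (.068,.0805):
    q=(proj(c,[*(T+d*fx(th)+s*.0175*n),.1035])-[110,80]+.5)*2.4-.5
    print(s,d,(q-[95,335])*5)
```

```text
-1 0.068 [266.0746 155.7309]
-1 0.0805 [282.2603  83.6894]
0 0.068 [166.4099 135.8789]
0 0.0805 [182.7791  64.0263]
1 0.068 [ 67.2888 116.0484]
1 0.0805 [83.836  44.3924]
```

View pics/z4.png

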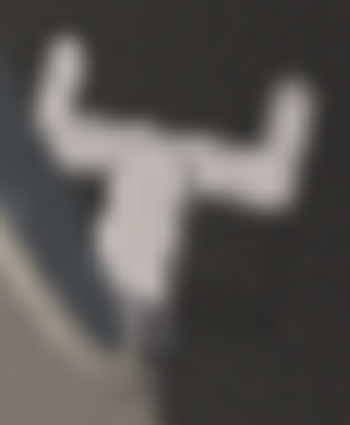

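Run:
```python
from g import *
th=np.radians(-12.5);w=CB-.020*fx(th)
print(arm.move_linear([*tcp(w,th),.0360],vel=.05,max_force=3),arm.state()["ft_force"])
w=CB+.003*fx(th)
print(arm.move_linear([*tcp(w,th),.0360],vel=.05,max_force=4),arm.state()["ft_force"])
th=np.radians(-4.1);w=np.array([.627,-.0223])-.046*fx(th)
print(arm.move_linear([*tcp(w,th),.0360],R(th),vel=.03,max_force=4));arm.hold(.2)
s=arm.state();print(s["eef_pos"],tcp(w,th),s["ft_force"],s["clock"])
t=arm.read_camera("top")
for nm in("clip_mid","tip_l","slot_mid"):print(nm,[(round(d["confidence"],2),at_z(t,d["centre"],.033)) for d in arm.landmark_of("top",nm)[:2]])
c=arm.read_camera("scene");a=np.mean([c["pixels"]]+[arm.read_camera("scene")["pixels"] for _ in range(3)],0)/255
a=(255*a**.5).astype(np.uint8)[165:215,245:295,::-1];b=(255*(t["pixels"]/255)**.5).astype(np.uint8)[150:200,250:300,::-1]
cv2.imwrite("pics/z5.png",cv2.resize(np.hstack([a,b]),None,fx=8,fy=8,interpolation=cv2.INTER_CUBIC))
```

```text
False [ 0.2074  0.3453 -1.4106]
False [-0.0006 -0.1293 -1.3059]
False
[ 0.5132 -0.0141  0.036 ] [ 0.5133 -0.0141] [-1.0053 -0.1925 -1.3201] 11.6667
clip_mid [(0.63, array([ 0.6189, -0.2057,  0.033 ]))]
tip_l []
slot_mid []
```

View pics/z5.png

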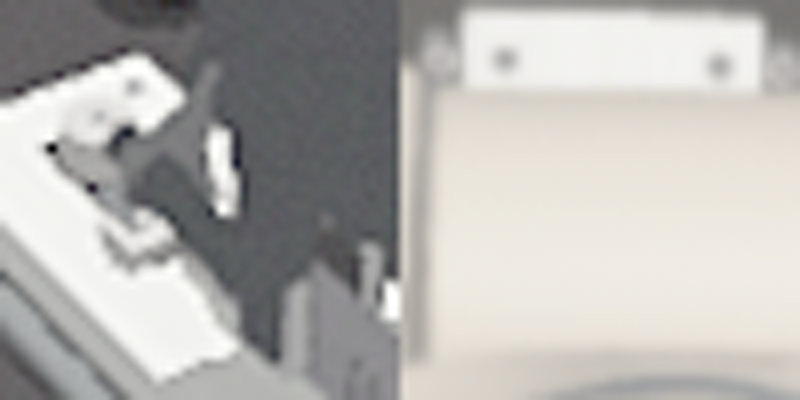

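```bash
cat > push.py <<'E'
from g import *
th=np.radians(-4.1);SP=np.array([.627,-.0223]);f3=np.array([*fx(th),0])
def force():
    v=[]
    for _ in range(4): arm.hold(.02); v.append(np.array(arm.state()["ft_force"]))
    return np.mean(v,0)
f0=force();peak=0;d=-.046;print("base",f0,arm.state()["clock"])
while d<-.015:
    d+=.001 if d<-.036 else .0005
    w=SP+d*fx(th)
    hit=arm.move_linear([*tcp(w,th),.0360],vel=.02,max_force=6)
    F=force()-f0;a=-F@f3;e=np.array(arm.state()["eef_pos"][:2])
    print(round(d*1e3,1),"F %.2f lat %.2f z %.2f"%(a,F@[-f3[1],f3[0],0],F[2]),hit,"act %.1f"%(((e-SP)@fx(th)+.068)*1e3))
    peak=max(peak,a)
    if a>9.5 or (peak>2.8 and a<peak-2.2 and a<1.2): break
print("peak",peak,arm.state()["clock"])
E
python3 push.py
```

```text
base [ 0.0923 -0.4809 -0.8491] 12.1333
-45.0 F 0.39 lat 0.54 z 0.18 False act -44.9
-44.0 F -0.22 lat 0.31 z 0.11 False act -44.0
-43.0 F 0.42 lat 0.61 z 0.15 False act -42.9
-42.0 F 0.41 lat 0.48 z 0.02 False act -41.9
-41.0 F 0.38 lat 0.58 z -0.57 False act -41.0
-40.0 F -0.42 lat 0.22 z 0.24 False act -40.0
-39.0 F -0.01 lat 0.50 z -0.09 False act -38.9
-38.0 F 0.22 lat 0.65 z -0.15 False act -38.0
-37.0 F 0.50 lat 0.34 z -0.15 False act -37.0
-36.0 F 0.61 lat 0.17 z -0.31 False act -35.9
-35.5 F 0.09 lat 0.35 z -0.49 False act -35.5
-35.0 F 0.22 lat 0.63 z -0.16 False act -35.0
-34.5 F -0.16 lat 0.85 z -0.57 False act -34.4
-34.0 F -0.20 lat 0.47 z 0.15 False act -33.9
-33.5 F 0.03 lat 0.28 z -0.22 False act -33.4
-33.0 F 0.18 lat 0.72 z 0.04 False act -33.0
-32.5 F 0.48 lat 0.58 z 0.06 False act -32.6
-32.0 F 2.03 lat 0.73 z 0.12 False act -32.3
-31.5 F 3.16 lat 0.75 z 0.01 False act -31.8
-31.0 F 4.12 lat 1.51 z 0.08 False act -31.5
-30.5 F 5.09 lat 1.16 z 0.93 False act -31.1
-30.0 F 5.64 lat 1.20 z 0.78 False act -30.8
-29.5 F 5.97 lat 1.41 z 1.61 False act -30.5
-29.0 F 6.93 lat 1.39 z 1.69 False act -30.2
-28.5 F 6.90 lat 1.20 z 2.11 False act -29.8
-28.0 F 6.91 lat 1.27 z 1.76 False act -29.3
-27.5 F 6.55 lat 1.10 z 2.10 False act -28.9
-27.0 F 7.08 lat 1.03 z 1.74 False act -28.4
-26.5 F 7.38 lat 1.37 z 1.77 False act -27.9
-26.0 F 6.04 lat 1.32 z 0.88 False act -27.1
-25.5 F 5.54 lat 1.28 z 0.87 False act -26.5
-25.0 F 4.90 lat 1.53 z 0.10 False act -25.7
-24.5 F 4.26 lat 1.70 z -0.02 False act -24.5
-24.0 F 2.73 lat 1.24 z -0.34 False act -23.5
-23.5 F 2.07 lat 1.34 z -0.49 False act -23.1
-23.0 F 1.86 lat 0.73 z -0.71 False act -22.8
-22.5 F 1.96 lat 1.33 z -0.59 False act -22.4
-22.0 F 1.27 lat 0.86 z -0.47 False act -21.8
-21.5 F 0.90 lat 0.99 z -0.05 False act -21.2
peak 7.376406902267889 24.4833
```

```bash
sed -i 's/^f0=.*/f0=np.array([.09,-.48,-.85]);peak=0;d=-.0215/; s/if a>9.5.*/if a>4: break/' push.py; python3 push.py
```

```text
-21.0 F 0.38 lat 0.45 z -0.27 False act -20.7
-20.5 F 0.07 lat 0.74 z -0.18 False act -20.3
-20.0 F 0.43 lat 0.27 z -0.04 False act -19.9
-19.5 F 0.15 lat 0.63 z 0.15 False act -19.5
-19.0 F -0.09 lat 0.14 z -0.11 False act -19.0
-18.5 F 0.03 lat 0.26 z 0.18 False act -18.5
-18.0 F 0.18 lat 0.52 z -0.14 False act -18.0
-17.5 F 1.53 lat 0.55 z 0.06 False act -17.8
-17.0 F 4.49 lat 0.41 z 1.19 False act -17.8
peak 4.49167926622602 27.3333
```

Run:
```python
from g import *
th=np.radians(-4.1);SP=np.array([.627,-.0223])
p=tcp(SP-.022*fx(th),th);arm.move_linear([*p,.036],vel=.03);arm.hold(.3)
p=tcp(SP-.050*fx(th),th);arm.move_linear([*p,.036],vel=.06)
arm.move_linear([*p,.12],vel=.12)
th=np.radians(-13);p=np.array([.4209,.2303])
arm.reach([*p,.09],R(th))
print(arm.state()["clock"],arm.state()["ft_force"])
t=arm.read_camera("top")
for nm,z in(("clip_mid",.033),("tip_l",.033),("slot_mid",.03)):print(nm,[(round(d["confidence"],2),at_z(t,d["centre"],z)) for d in arm.landmark_of("top",nm)[:2]])
c=arm.read_camera("scene");print([(d["confidence"],at_z(c,d["centre"],.033)) for d in arm.landmark_of("scene","clip_mid")[:2]])
a=c["pixels"][165:215,245:295,::-1];b=t["pixels"][155:205,250:300,::-1]
cv2.imwrite("pics/z6.png",cv2.resize(np.hstack([a,b]),None,fx=8,fy=8,interpolation=cv2.INTER_CUBIC))
save(t,"x.png")
```

```text
30.4417 [ 0.3456  1.0698 -0.9124]
clip_mid [(0.46, array([ 0.6269, -0.0262,  0.033 ]))]
tip_l [(0.51, array([ 0.6357, -0.0123,  0.033 ])), (0.49, array([ 0.6313, -0.0366,  0.033 ]))]
slot_mid [(0.61, array([ 0.6088, -0.0214,  0.03  ]))]
[(0.59, array([ 0.6336, -0.0192,  0.033 ]))]
```

View pics/z6.png

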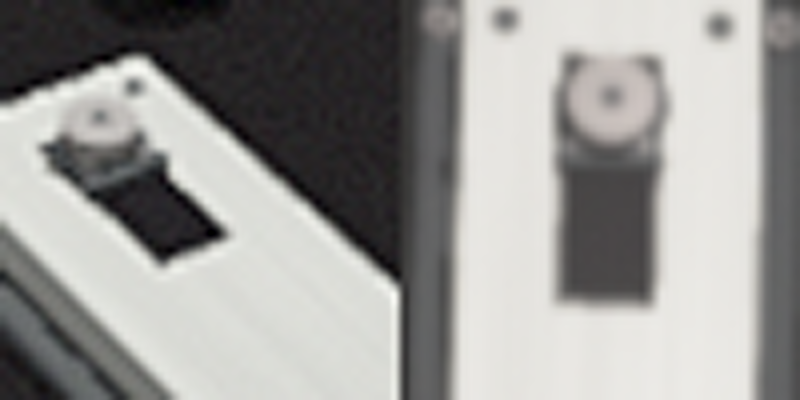

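The clip is seated round the spindle: its collar shows at the head, about (610,110) in the right panel, and the deck behind it is empty. Next I lay the fork back where it was.

Run:
```python
from g import *
th=np.radians(-13);p=np.array([.4209,.2303])
arm.move_linear([*p,.02],vel=.08)
print(arm.move_linear([*p,.0032],vel=.02,max_force=5),arm.state()["eef_pos"],arm.state()["ft_force"])
arm.set_gripper(1.0)
arm.move_linear([*p,.13],vel=.1)
arm.reach([.3,.42,.25],R(th));arm.hold(.3)
print(arm.state()["clock"],arm.state()["finger_gap"])
t=arm.read_camera("top")
for nm,z in(("micrometer",0),("dial_gauge",0),("cleaner_bottle",0),("fork_web",.0035),("fork_mid",.014)):print(nm,[(round(d["confidence"],2),at_z(t,d["centre"],z)[:2]) for d in arm.landmark_of("top",nm)[:1]])
m=arm.masks_of("top","fork_mid")[0]["mask"];ys,xs=np.nonzero(m);P=[depth_pt(t,q) for q in zip(xs,ys)];z=np.array([q[2] for q in P if q is not None])
print("handle z",np.percentile(z,[50,90,98]))
save(t,"end.png",(110,80,430,320),2.5)
```

```text
True [0.4207 0.2302 0.0034] [-0.812  -0.5153  4.2626]
35.9583 0.9971033856398275
micrometer [(0.65, array([ 0.4814, -0.2169]))]
dial_gauge [(0.55, array([ 0.6231, -0.2192]))]
cleaner_bottle [(0.81, array([ 0.7281, -0.1394]))]
fork_web [(0.95, array([0.486 , 0.2106]))]
fork_mid []
handle z [0.0258 0.0285 0.0292]
```

View pics/end.png

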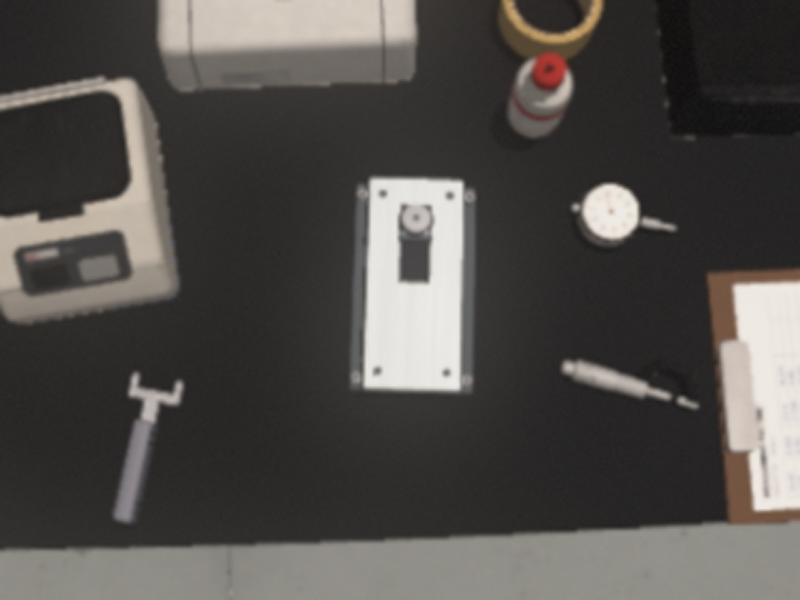

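The fork lies flat where it started, around (150,450). The clip is round the spindle at (416,220), and the bystanders have not moved.

```bash
python3 -c "
from rig import arm
arm.close_job();print(arm.state()['clock'])"
```

```text
the job is handed in; nothing more can be done
the job is handed in; nothing more can be done
```

The clip is home in the spindle groove, the fork is back flat on the worktop at its starting place, and the job was handed in at about 36 s.

- **Push:** the jaws met the groove with the fork's pushing face 32 mm short of the spindle's axis. The measured force peaked at about 7.4 N, then fell to about zero. A hard stop followed at 17.7 mm, the expected home position. There I pushed once to 4.5 N and then backed the fork off.
- **Last pictures:** the clip sits round the spindle about 18 mm from the slot's middle, inside the 25 mm limit. The fork lies flat, with its handle top at about 28 mm. The bystanders look unmoved; the network's positions for them differ by up to 6 mm from the start, in line with its noise.
- **Not checked:** I could not measure the jaw tip spacing in the pictures, because the head hides it, so the snap rests on the force trace and the clip's position. The network's final readings of the clip's centre scattered by up to about 7 mm. During the push the arm blocked the top view and its shadow fell on the clip, so that part went by feel. One network check, `fork_mid` at the end, found nothing; the fork's mask and depth readings agreed with a flat fork instead.

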